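# Stow two dating-sample tubes in the free cells of a shuttered light-tight store

## Task

Two light-sensitive sample tubes have been unpacked onto the lid of the grey transit case and belong in the black light-tight store box. Its shutters hide what is in the closed cells - short pots in three of them, nothing in the other two - so feel gently through the shutters for the empty ones, then lower each tube into an empty cell of its own until its flange sits flat on the deck, like the tube already stored. Keep the tubes upright, do not drop them into the cells, and leave the stored tube and everything else on the table where it is.

Things in the scene. Friction and masses are not known exactly. Their poses are not given: they have to be found in the camera images.
- store: Light-tight sample store: heavy black box that does not move, 176 mm (its x) by 256 mm (its y) by 112 mm high, with a flat grey deck on top. Origin at the centre of its underside, z up. Six cells in two rows of three; the cell at x +40, y +80 mm in its frame holds stored_tube, the other five are shuttered and look alike.
- deck (a point): Centre of the store's deck surface, 112 mm above the table; axes as the store's. The deck has six square mouths, 50 mm wide, centred at x = -40 and +40 mm and y = -80, 0 and +80 mm from here.
- shutter (a point): Shutter of the store's mouth at x -40, y 0; the other four closed mouths have the same. Two slick, ribbed black leaves, 8 mm below the deck surface, hinged along the mouth's -x and +x sides, meeting in the middle. Each is 29 mm long, swings down when pushed (1 N or so to start, a few N to go right through) and springs shut again. A tube's foot pushes through them easily.
- cell_floor (a point): Floor under that same mouth, 104 mm below the deck surface, as in every cell. Three of the five shuttered cells, different ones each time, hide a rigid pot 46 mm across whose flat lid is 42 mm below the deck surface: a tube lowered there is stopped with its flange still 50 mm above the deck. In the two empty cells it meets only the leaves and goes right down.
- tube_a: Capped steel sample tube, 130 mm tall, about 0.18 kg, standing upright on the lid of the grey case. Origin at the centre of its foot, z up along it; it is round, so yaw means nothing. Body 36 mm across from the foot up to 74 mm, then a black cap: collar, flange, and from 96 to 130 mm a ribbed grip 36 mm across, by which it is held.
- flange_a (a point): Centre of the underside of tube_a's round flange (74 mm across, 4 mm thick), 92 mm above the foot. Below it the collar tapers from 36 mm across (at 74 mm) to 46 mm (at 84 mm up) and centres the tube in a mouth, 2 mm play all round. Fully seated, the flange lies flat on the deck and the foot hangs 20 mm above the store's underside, touching nothing.
- tube_b: A second tube, the same as tube_a, on the same case.
- flange_b (a point): The same point on tube_b: centre of the underside of its flange, 92 mm above the foot.
- stored_tube: A third tube of the same kind, already fully seated in the store's cell at (+40, +80) mm of the store's frame; to be left there.
- case: Closed grey transit case that does not move, 210 mm (its x) by 120 mm (its y); the two tubes stand on its flat black-lined lid, 60 mm above the table, inside a rim 70 mm above the table. Origin at the centre of its underside.
- brush: Dusting brush with a wooden handle, 181 mm long, lying in front of the store; origin under its centre. To be left alone.
- dish: White round dish, 68 mm across, 14 mm high; origin under its centre. To be left alone.
- glue: White glue bottle with a blue band, 42 mm across, 75 mm tall; origin under its centre. To be left alone.
- yellow_case: Small shut yellow case, 68 x 120 x 40 mm; origin under its centre. To be left alone.
- sherd_04: Orange pottery sherd, 49 x 41 x 18 mm, left front; origin under its centre. To be left alone.
- sherd_05: Cream pottery sherd, 73 x 60 x 19 mm, left front; origin under its centre. To be left alone.
- sherd_07: Red pottery sherd, 52 x 56 x 18 mm, front middle; origin under its centre. To be left alone.

How it is judged:
By the outcome, as a careful person would: the job done as asked, in the order asked, and still so for the second after the job is handed in, with the robot touching nothing.
It also fails if it takes over 61 s, if anything falls off the work surface, if the arm or the gripper's body presses on something with over 40 N, if the wrist force passes 120 N, or if a joint passes its speed limit or range.

## Robot

A 6-joint arm with a two-finger parallel gripper is mounted at the origin on a cart in front of the work surface, level with it; the furniture and walls round the work are solid. World frame = base frame: x ahead of the robot, y to its left, z up, the work surface at z = 0. Lengths are in m, angles in rad, forces in N, time in s.
With the tool pointing down it reaches from about 0.35 to 0.975 m from the base axis. Payload 4.9 kg.
Tool frame: the origin (TCP) lies at the very end of the fingers, on their centre line; the grasp point (between the pads) lies 19 mm behind it; x points along the fingers, z is the direction in which the jaws open and shut, and the axes are right-handed (so a half turn about x gives the same grasp; the last joint's range is limited). The gripper opens to 85 mm and grips with 20 to 120 N. Pads are 22 mm wide; open, the fingers measure 114 mm over their backs; the gripper's body (76 mm by 85 mm) begins 54 mm behind the grasp point. The pads swing forward as they close: fully open they stand 13 mm farther back than shut.
Start: joints at [-1.426, 0.053, 1.613, -0, 1.476, -0.119], TCP at [0.163, -0.603, 0.231] pointing down, gripper open.
Joint ranges: [-3.01, 3.01], [-1.01, 2.22], [0.06, 2.58], [-1.02, 4.17], [0.09, 2.62], [-3.14, 3.14]. Speed limits (rad/s): [2.57, 2.57, 3.14, 3.14, 3.14, 3.14].

## Interface

Orientations are given as a unit quaternion [w, x, y, z].
In Python, from rig import robot gives the robot as it stands.
- The arm moves only by the tool step_arm, never from a script. Its argument "series" is a list of rows, each an object with "linear": the shift along the world's x, y, z in cm, a list of three; "twist": the turn, a rotation vector about the world's x, y, z in degrees, a list of three. A call has 1 to 20 rows; each row is the pose to reach, as a shift and turn from the pose measured when the call began; what a row does not reach only later rows make up. A row lasts 1/12 s, in which the tool goes at most 41.7 mm and 7.16 degrees, less where a joint would pass 70% of its speed; a pose out of reach is approached as far as the arm can. A call with a gripper value outside its range is refused whole. "jaw" is the closure, from -1 (fully open) to 1 (shut), so that 0 is half open, set as the call begins (left out, the last holds). The fingers move at their own pace and stop on an object; the grip force is fixed at half the most. Time passes only in rows, so rows that repeat a pose let the fingers close. It gives the time, the measured TCP pose, the force and the opening at its end, in the units of the state.
- robot.get_state(): the state, without advancing time (a new reading comes with each control period).
- robot.grab_frame(name): name is "side" or "top" or "wrist"; returns the picture (384x512x3 uint8, blue, green, red); there is no depth.
- robot.calibration(name): a dict with "vertical_fov" (degrees; the focal length in pixels is half the picture's height over the tangent of half this angle, whatever the lens; pixels are square), "cx", "cy" (the principal point, pixels), "cam_to_world" (4x4, takes a point from camera to world coordinates); the wrist camera has in their place "tool_from_camera" (4x4, takes a point from camera to tool coordinates, whose origin is the TCP and whose axes are the tool frame's). Camera axes: x right, y down, z forward; pixel columns grow to the right and rows downward; lengths in m; the calibration is good to about 2 mm. A picture is of the moment at which its call begins: read the wrist's pose just before it. calibration takes no time and is no camera call.
- robot.close_job(): hands the job in, once; it reports no verdict.
The state is a dict: "t": time; "joint_pos": joint angles; "dq": joint speeds; "effort": joint torques, N m; "ee_pos": TCP position; "orientation": TCP orientation; "wrist_force": force on the tool from outside, world axes, zero at the start; "torque": the same for the moment, N m; "opening": finger opening in m.
Only numpy, scipy, OpenCV 4.12 (cv2) and the standard library are available. Lean on these libraries where they do the work, as an engineer would, in place of code of your own. Each camera call takes 0.05 s, during which the arm holds its last target. There are 200 camera calls.

## Working session

There is one attempt and no reset: what is moved stays moved. The work goes in short steps, Python scripts to look and compute and a tool call to move; the robot and the scene stay as the last step left them, time stands still between calls to the robot, and variables do not carry over. Pictures are saved under pics/ and viewed, about 8 in all and at most 12, crops included, and the job is handed in when it is done.

Besides the shell and the picture viewer there is one more tool, called as name(argument=value, ...), one argument or row to a line, values as JSON. step_arm: Moves the arm, as the interface text tells. Its arguments: {"type":"object","properties":{"series":{"type":"array"},"jaw":{"type":"number"}},"required":["series"]}

```bash
mkdir -p pics; cat > h.py <<'E'
from rig import robot
import cv2,numpy as np
def ray(name,u,v,st=None):
    c=robot.calibration(name); f=192/np.tan(np.radians(c["vertical_fov"])/2)
    d=np.array([(u-c["cx"])/f,(v-c["cy"])/f,1])
    if name=="wrist":
        from scipy.spatial.transform import Rotation as R
        w,x,y,z=st["orientation"]; T=np.eye(4); T[:3,:3]=R.from_quat([x,y,z,w]).as_matrix(); T[:3,3]=st["ee_pos"]
        M=T@np.array(c["tool_from_camera"])
    else: M=np.array(c["cam_to_world"])
    return M[:3,3],M[:3,:3]@d
def atz(name,u,v,z,st=None):
    o,d=ray(name,u,v,st); return (o+d*(z-o[2])/d[2]).round(4)
E
python3 - <<'E'
from h import *
s=robot.get_state(); print({k:np.round(v,3) for k,v in s.items()})
for n in("top","side"):
    c=robot.calibration(n); print(n,c["vertical_fov"],c["cx"],c["cy"],np.round(c["cam_to_world"],3).tolist())
    cv2.imwrite(f"pics/{n}0.png",cv2.resize(robot.grab_frame(n),(800,600),interpolation=cv2.INTER_CUBIC))
print(np.round(robot.calibration("wrist")["tool_from_camera"],3).tolist())
E
```

```text
{'t': np.float64(0.0), 'joint_pos': array([-1.426,  0.053,  1.614,  0.   ,  1.476, -0.119]), 'dq': array([-0.   ,  0.001,  0.   ,  0.   ,  0.   ,  0.001]), 'effort': array([-0.0000e+00, -3.9369e+01, -3.7017e+01, -0.0000e+00,  7.0000e-03,
       -0.0000e+00]), 'ee_pos': array([ 0.163, -0.603,  0.23 ]), 'orientation': array([ 0.561,  0.43 ,  0.562, -0.429]), 'wrist_force': array([-0.219, -0.164, -0.667]), 'torque': array([-0.006,  0.026, -0.004]), 'opening': np.float64(0.085)}
top 57.23346948698578 248.12434485018133 188.0037130152719 [[0.002, -0.994, 0.109, 0.414], [-1.0, -0.002, -0.002, -0.009], [0.002, -0.109, -0.994, 1.352], [0.0, 0.0, 0.0, 1.0]]
side 51.279408009245934 255.41133781657697 190.35793522223366 [[-0.937, -0.2, 0.285, 0.167], [-0.348, 0.554, -0.757, 0.956], [-0.007, -0.808, -0.589, 0.902], [0.0, 0.0, 0.0, 1.0]]
[[-0.001, -0.278, 0.961, -0.142], [0.0, -0.961, -0.278, 0.071], [1.0, 0.0, 0.001, 0.0], [0.0, 0.0, 0.0, 1.0]]
```

View pics/top0.png

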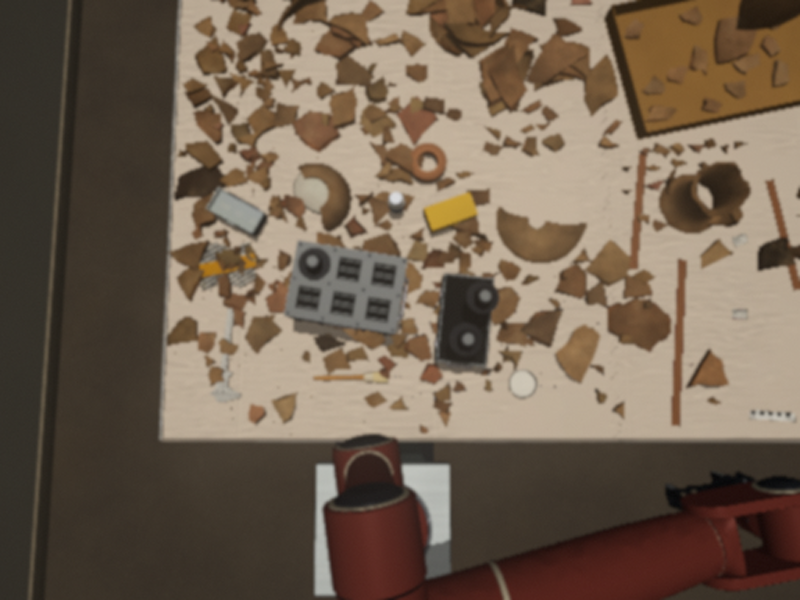

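View pics/side0.png

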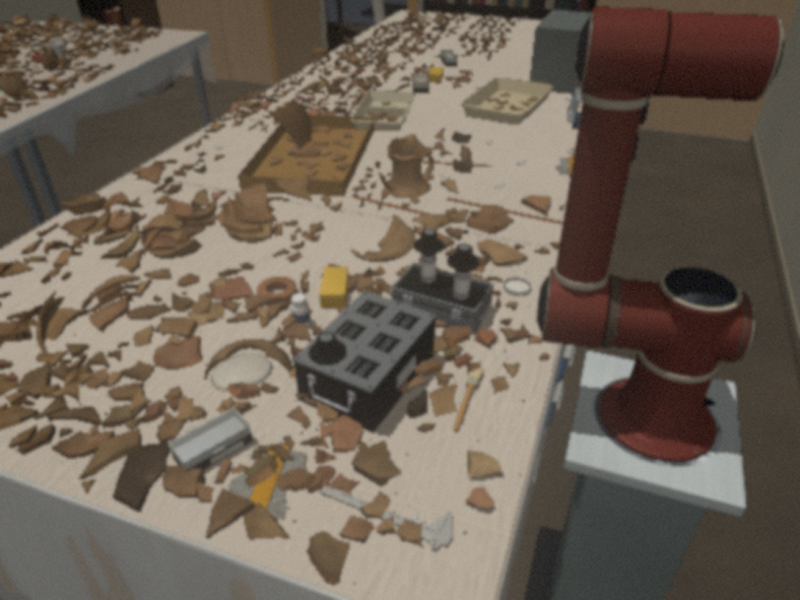

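The top view (800 px wide) shows the stored tube at (314,263) and the five shuttered mouths at (349,269), (383,274), (308,297), (343,303) and (377,309). The tube caps are at (486,296) and (468,340). The side view agrees with this layout.

```bash
python3 - <<'E'
from h import *
k=.64
P={(40,0):(349,269),(40,-80):(383,274),(-40,80):(308,297),(-40,0):(343,303),(-40,-80):(377,309)}
A=[];B=[]
for m,p in P.items():
    w=atz("top",p[0]*k,p[1]*k,.104);print(m,w);A.append(m);B.append(w[:2])
A=np.array(A)/1000;B=np.array(B)
a=A-A.mean(0);b=B-B.mean(0)
th=np.arctan2((a[:,0]*b[:,1]-a[:,1]*b[:,0]).sum(),(a*b).sum());R=np.array([[np.cos(th),-np.sin(th)],[np.sin(th),np.cos(th)]])
t=B.mean(0)-R@A.mean(0);print("yaw",np.degrees(th),t,((A@R.T+t-B)*1000).round(1))
for p in[(486,296),(468,340)]:print(atz("top",p[0]*k,p[1]*k,.19))
for p in[(314,259)]:print("stored",atz("top",p[0]*k,p[1]*k,.15))
for p in[(430,232),(465,250)]:print("side",atz("side",p[0]*k,p[1]*k,.19))
I=robot.grab_frame("top")[140:250,170:340]
cv2.imwrite("pics/c1.png",cv2.resize(I,None,fx=4.5,fy=4.5,interpolation=cv2.INTER_CUBIC))
from scipy.spatial.transform import Rotation as Ro
w,x,y,z=robot.get_state()["orientation"];print(Ro.from_quat([x,y,z,w]).as_matrix().round(3))
E
```

```text
(40, 0) [0.6066 0.0776 0.104 ]
(40, -80) [ 5.952e-01 -4.000e-04  1.040e-01]
(-40, 80) [0.5418 0.1704 0.104 ]
(-40, 0) [0.5283 0.0905 0.104 ]
(-40, -80) [0.5147 0.013  0.104 ]
yaw -9.449940560608576 [0.56783841 0.08468938] [[ 0.7  0.5]
 [-1.  -0.4]
 [-0.3 -0.2]
 [ 0.1  0.8]
 [ 0.5 -0.7]]
[ 0.536 -0.22   0.19 ]
[ 0.4427 -0.1805  0.19  ]
stored [0.6216 0.152  0.15  ]
side [ 0.5332 -0.2174  0.19  ]
side [ 0.4383 -0.1696  0.19  ]
[[-0.     0.965  0.261]
 [ 0.002  0.261 -0.965]
 [-1.     0.    -0.002]]
```

View pics/c1.png

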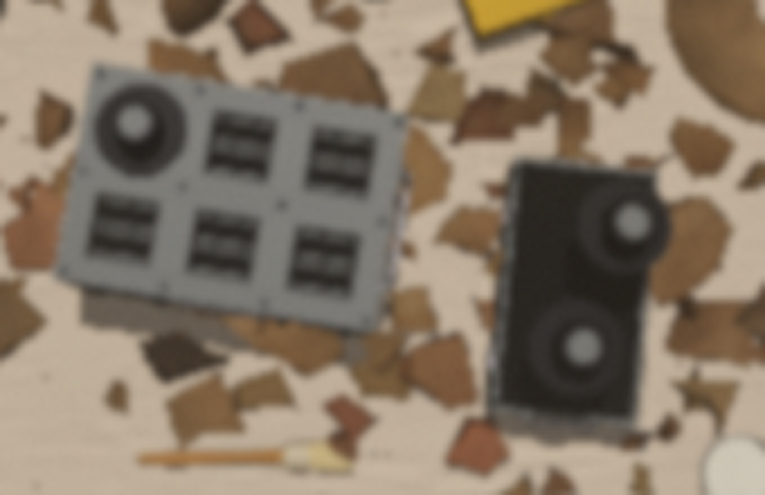

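The crop puts the tube caps at (632,222) and (583,347), which matches the first fit: store at about (0.568, 0.085), yaw −9.4°. I'll hover near the tubes for a closer look.

step_arm(
  series=[
    {"linear": [4, 4, 5], "twist": [0, 0, 0]},
    {"linear": [30, 38, 10], "twist": [0, 0, 0]},
    {"linear": [30, 38, 10], "twist": [0, 0, 0]},
    {"linear": [30, 38, 10], "twist": [0, 0, 0]},
    {"linear": [30, 38, 10], "twist": [0, 0, 0]},
    {"linear": [30, 38, 10], "twist": [0, 0, 0]},
    {"linear": [30, 38, 10], "twist": [0, 0, 0]},
    {"linear": [30, 38, 10], "twist": [0, 0, 0]},
    {"linear": [30, 38, 10], "twist": [0, 0, 0]},
    {"linear": [30, 38, 10], "twist": [0, 0, 0]},
    {"linear": [30, 38, 10], "twist": [0, 0, 0]},
    {"linear": [30, 38, 10], "twist": [0, 0, 0]},
    {"linear": [30, 38, 10], "twist": [0, 0, 0]},
    {"linear": [30, 38, 10], "twist": [0, 0, 0]},
    {"linear": [30, 38, 10], "twist": [0, 0, 0]},
    {"linear": [30, 38, 10], "twist": [0, 0, 0]},
    {"linear": [30, 38, 10], "twist": [0, 0, 0]},
  ],
)

```text
t: 1.57
ee_pos: [0.4621, -0.224, 0.3297]
orientation: [0.56, 0.431, 0.562, -0.43]
wrist_force: [0.1, 0.3, -0.0]
opening: 0.085
```

```bash
python3 - <<'E'
from h import *
import json
s=robot.get_state();json.dump({k:np.array(v).tolist() for k,v in s.items()},open("s1.json","w"));print(np.round(s["ee_pos"],4),s["t"])
cv2.imwrite("pics/w1.png",cv2.resize(robot.grab_frame("wrist"),(800,600),interpolation=cv2.INTER_CUBIC))
E
```

```text
[ 0.4621 -0.224   0.3297] 1.5667
```

View pics/w1.png

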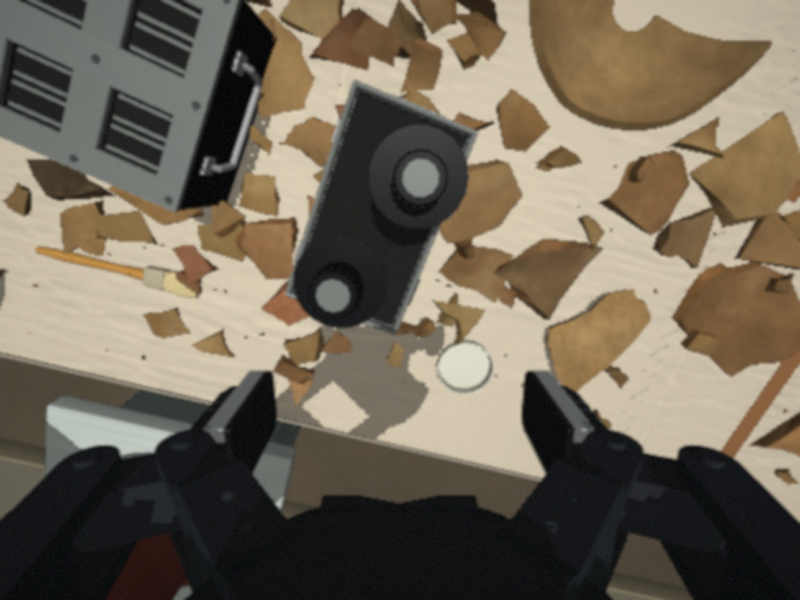

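The wrist view shows the cap tops at (421,177) and (333,295). Three mouths are visible at about (163,36), (38,86) and (138,131).

```bash
python3 - <<'E'
from h import *
import json
s=json.load(open("s1.json"));k=.64
for u,v,z in[(421,177,.19),(333,295,.19),(418,177,.156),(163,36,.106),(38,86,.106),(138,131,.106),(182,209,.112)]:print(u,v,atz("wrist",u*k,v*k,z,s))
a=np.radians(-9.45)
for x,y in[(40,-80),(-40,0),(-40,-80),(40,0),(-40,80),(-88,-128)]:print(x,y,(.5678+(x*np.cos(a)-y*np.sin(a))/1000).round(4),(.0847+(x*np.sin(a)+y*np.cos(a))/1000).round(4))
E
```

```text
421 177 [ 0.5368 -0.2191  0.19  ]
333 295 [ 0.4446 -0.1812  0.19  ]
418 177 [ 0.537  -0.2185  0.156 ]
163 36 [ 0.5874 -0.0021  0.106 ]
38 86 [0.5265 0.0903 0.106 ]
138 131 [0.5134 0.0104 0.106 ]
182 209 [ 0.4613 -0.0347  0.112 ]
40 -80 0.5941 -0.0008
-40 0 0.5283 0.0913
-40 -80 0.5152 0.0124
40 0 0.6073 0.0781
-40 80 0.5415 0.1702
-88 -128 0.46 -0.0271
```

step_arm(
  series=[
    {"linear": [4, 0.2, -1], "twist": [0, 0, 0]},
    {"linear": [7.45, 0.45, -5], "twist": [0, 0, 0]},
    {"linear": [7.45, 0.45, -8], "twist": [0, 0, 0]},
    {"linear": [7.45, 0.45, -11], "twist": [0, 0, 0]},
    {"linear": [7.45, 0.45, -14], "twist": [0, 0, 0]},
    {"linear": [7.45, 0.45, -16], "twist": [0, 0, 0]},
    {"linear": [7.45, 0.45, -17], "twist": [0, 0, 0]},
    {"linear": [7.45, 0.45, -17], "twist": [0, 0, 0]},
    {"linear": [7.45, 0.45, -17], "twist": [0, 0, 0]},
  ],
)

```text
t: 2.37
ee_pos: [0.5365, -0.2202, 0.1603]
orientation: [0.56, 0.431, 0.561, -0.431]
wrist_force: [0.5, -1.7, -0.1]
opening: 0.0855
```

step_arm(
  series=[
    {"linear": [0, 0, 0], "twist": [0, 0, 0]},
    {"linear": [0, 0, 0], "twist": [0, 0, 0]},
    {"linear": [0, 0, 0], "twist": [0, 0, 0]},
    {"linear": [0, 0, 0], "twist": [0, 0, 0]},
    {"linear": [0, 0, 0], "twist": [0, 0, 0]},
    {"linear": [0, 0, 0], "twist": [0, 0, 0]},
    {"linear": [0, 0, 0], "twist": [0, 0, 0]},
    {"linear": [0, 0, 0], "twist": [0, 0, 0]},
  ],
  jaw=1,
)

```text
t: 3.03
ee_pos: [0.5373, -0.2204, 0.162]
orientation: [0.561, 0.431, 0.561, -0.43]
wrist_force: [-1.6, 1.5, 6.0]
opening: 0.0338
```

step_arm(
  series=[
    {"linear": [0, 0, 2], "twist": [0, 0, 0]},
    {"linear": [0, 0, 5], "twist": [0, 0, 0]},
    {"linear": [0, 0, 8], "twist": [0, 0, 0]},
    {"linear": [0.5, 2, 11], "twist": [0, 0, 0]},
    {"linear": [1.4, 5.5, 11], "twist": [0, 0, 0]},
    {"linear": [2.4, 9, 11], "twist": [0, 0, 0]},
    {"linear": [3.3, 12.5, 11], "twist": [0, 0, 0]},
    {"linear": [4.2, 16, 11], "twist": [0, 0, 0]},
    {"linear": [5, 19.5, 10], "twist": [0, 0, 0]},
    {"linear": [5.6, 21.9, 9], "twist": [0, 0, 0]},
    {"linear": [5.6, 21.9, 8], "twist": [0, 0, 0]},
    {"linear": [5.6, 21.9, 7.5], "twist": [0, 0, 0]},
    {"linear": [5.6, 21.9, 7.5], "twist": [0, 0, 0]},
  ],
)

```text
t: 4.12
ee_pos: [0.5919, -0.0015, 0.2341]
orientation: [0.56, 0.43, 0.562, -0.431]
wrist_force: [0.1, -0.2, -2.0]
opening: 0.0342
```

```bash
python3 - <<'E'
from h import *
import json
s=robot.get_state();json.dump({k:np.array(v).tolist() for k,v in s.items()},open("s2.json","w"));print(np.round(s["ee_pos"],4),s["t"],s["wrist_force"],s["opening"])
cv2.imwrite("pics/w2.png",cv2.resize(robot.grab_frame("wrist"),(800,600),interpolation=cv2.INTER_CUBIC))
E
```

```text
[ 0.5919 -0.0015  0.2341] 4.1167 [ 0.09346139 -0.23409323 -2.03520639] 0.034160049157777234
```

View pics/w2.png

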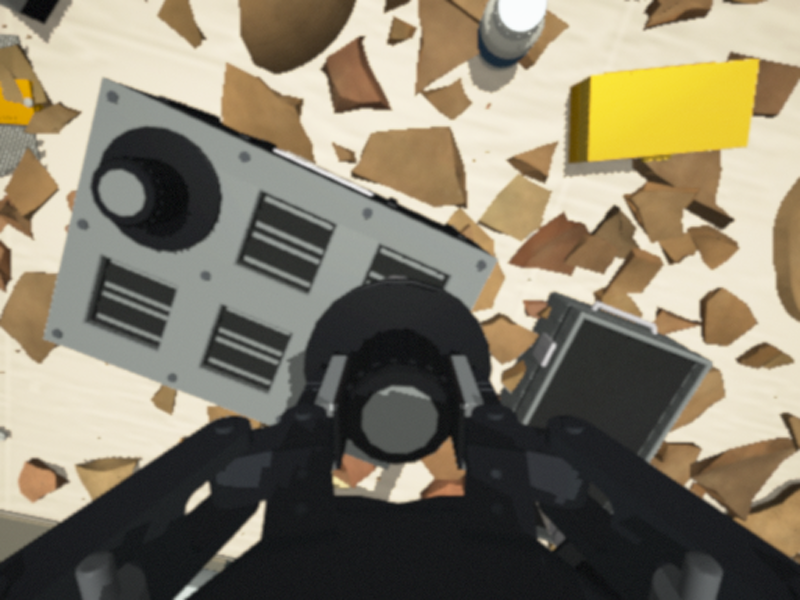

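The tube hangs straight in the grip with its cap top at (400,416). Deck corners are at (104,80), (495,258) and (45,340), and three mouths are fully visible, so I'll refit the store from them.

```bash
python3 - <<'E'
from h import *
import json
s=json.load(open("s2.json"));k=.64
M={(40,0):[(262,192),(335,225),(310,293),(240,258)],(-40,80):[(103,258),(177,292),(160,350),(86,318)],(-40,0):[(222,306),(292,338),(273,390),(203,360)],(88,128):[(104,80)],(88,-128):[(495,258)],(-88,128):[(45,340)]}
A=[];B=[]
for m,c in M.items():
    w=np.mean([atz("wrist",u*k,v*k,.112,s) for u,v in c],0);A.append(m);B.append(w[:2])
A=np.array(A)/1000;B=np.array(B);a=A-A.mean(0);b=B-B.mean(0)
th=np.arctan2((a[:,0]*b[:,1]-a[:,1]*b[:,0]).sum(),(a*b).sum());R=np.array([[np.cos(th),-np.sin(th)],[np.sin(th),np.cos(th)]])
t=B.mean(0)-R@A.mean(0);print("yaw",np.degrees(th),t,((A@R.T+t-B)*1000).round(1).tolist())
for x,y in[(40,-80),(-40,-80),(-40,0),(40,0),(-40,80)]:print(x,y,(R@[x/1e3,y/1e3]+t).round(4))
print("top",atz("wrist",400*k,416*k,.2341+.028,s))
E
```

```text
yaw -8.95214530678907 [0.56495716 0.081988  ] [[-1.0, 0.5], [-0.3, 0.3], [-1.6, 0.5], [1.5, 1.1], [1.6, -2.8], [-0.2, 0.3]]
40 -80 [ 0.592  -0.0033]
-40 -80 [0.513  0.0092]
-40 0 [0.5254 0.0882]
40 0 [0.6045 0.0758]
-40 80 [0.5379 0.1672]
top [ 0.5932 -0.0019  0.2621]
```

step_arm(
  series=[
    {"linear": [0, -0.1, -1], "twist": [0, 0, 0]},
    {"linear": [0, -0.1, -2], "twist": [0, 0, 0]},
    {"linear": [0, -0.1, -3], "twist": [0, 0, 0]},
    {"linear": [0, -0.1, -4], "twist": [0, 0, 0]},
    {"linear": [0, -0.1, -5], "twist": [0, 0, 0]},
    {"linear": [0, -0.1, -5.6], "twist": [0, 0, 0]},
    {"linear": [0, -0.1, -5.7], "twist": [0, 0, 0]},
  ],
)

```text
t: 4.75
ee_pos: [0.5914, -0.003, 0.1761]
orientation: [0.559, 0.43, 0.562, -0.432]
wrist_force: [-0.1, -0.4, -2.0]
opening: 0.0343
```

step_arm(
  series=[
    {"linear": [0, 0, -0.25], "twist": [0, 0, 0]},
    {"linear": [0, 0, -0.5], "twist": [0, 0, 0]},
    {"linear": [0, 0, -0.7], "twist": [0, 0, 0]},
    {"linear": [0, 0, -0.8], "twist": [0, 0, 0]},
  ],
)

```text
t: 5.08
ee_pos: [0.5932, -0.0031, 0.172]
orientation: [0.56, 0.431, 0.561, -0.431]
wrist_force: [-2.7, 0.8, 12.8]
opening: 0.0341
```

There was a firm contact (+15 N) exactly at pot-lid depth, so the cell at (+40,−80) holds a pot. Next is (−40,−80).

step_arm(
  series=[
    {"linear": [-0.1, 0, 1], "twist": [0, 0, 0]},
    {"linear": [-0.15, 0, 3.5], "twist": [0, 0, 0]},
    {"linear": [-0.15, 0, 5.5], "twist": [0, 0, 0]},
    {"linear": [-1, 0.1, 6], "twist": [0, 0, 0]},
    {"linear": [-4, 0.7, 6], "twist": [0, 0, 0]},
    {"linear": [-7, 1.2, 6], "twist": [0, 0, 0]},
    {"linear": [-8.05, 1.3, 5.5], "twist": [0, 0, 0]},
    {"linear": [-8.05, 1.3, 5.0], "twist": [0, 0, 0]},
    {"linear": [-8.05, 1.3, 4], "twist": [0, 0, 0]},
    {"linear": [-8.05, 1.3, 3], "twist": [0, 0, 0]},
    {"linear": [-8.05, 1.3, 2], "twist": [0, 0, 0]},
    {"linear": [-8.05, 1.3, 1], "twist": [0, 0, 0]},
    {"linear": [-8.05, 1.3, 0.4], "twist": [0, 0, 0]},
    {"linear": [-8.05, 1.3, 0.4], "twist": [0, 0, 0]},
  ],
)

```text
t: 6.25
ee_pos: [0.5116, 0.0099, 0.173]
orientation: [0.559, 0.43, 0.562, -0.432]
wrist_force: [0.4, 0.2, -2.3]
opening: 0.0341
```

step_arm(
  series=[
    {"linear": [0, 0, -0.25], "twist": [0, 0, 0]},
    {"linear": [0, 0, -0.5], "twist": [0, 0, 0]},
    {"linear": [0, 0, -0.7], "twist": [0, 0, 0]},
    {"linear": [0, 0, -0.8], "twist": [0, 0, 0]},
  ],
)

```text
t: 6.58
ee_pos: [0.5152, 0.0098, 0.1719]
orientation: [0.562, 0.432, 0.56, -0.43]
wrist_force: [-4.2, 1.6, 22.9]
opening: 0.034
```

Also a pot. Next is (−40,0), pressing more lightly.

step_arm(
  series=[
    {"linear": [-0.1, 0, 1], "twist": [0, 0, 0]},
    {"linear": [-0.25, 0, 3.5], "twist": [0, 0, 0]},
    {"linear": [-0.25, 0, 5.5], "twist": [0, 0, 0]},
    {"linear": [0, 1, 6], "twist": [0, 0, 0]},
    {"linear": [0.4, 4, 6], "twist": [0, 0, 0]},
    {"linear": [0.9, 7, 6], "twist": [0, 0, 0]},
    {"linear": [1.0, 7.9, 5.5], "twist": [0, 0, 0]},
    {"linear": [1.0, 7.9, 5.0], "twist": [0, 0, 0]},
    {"linear": [1.0, 7.9, 4], "twist": [0, 0, 0]},
    {"linear": [1.0, 7.9, 3], "twist": [0, 0, 0]},
    {"linear": [1.0, 7.9, 2], "twist": [0, 0, 0]},
    {"linear": [1.0, 7.9, 1], "twist": [0, 0, 0]},
    {"linear": [1.0, 7.9, 0.6], "twist": [0, 0, 0]},
    {"linear": [1.0, 7.9, 0.6], "twist": [0, 0, 0]},
  ],
)

```text
t: 7.75
ee_pos: [0.524, 0.0882, 0.1756]
orientation: [0.56, 0.432, 0.56, -0.431]
wrist_force: [-0.4, -0.8, -2.3]
opening: 0.0343
```

step_arm(
  series=[
    {"linear": [0, 0, -0.25], "twist": [0, 0, 0]},
    {"linear": [0, 0, -0.5], "twist": [0, 0, 0]},
    {"linear": [0, 0, -0.65], "twist": [0, 0, 0]},
    {"linear": [0, 0, -0.7], "twist": [0, 0, 0]},
  ],
)

```text
t: 8.08
ee_pos: [0.5239, 0.0882, 0.1685]
orientation: [0.56, 0.432, 0.56, -0.431]
wrist_force: [-0.6, 0.3, -2.0]
opening: 0.034
```

No contact below lid depth, so the cell at (−40,0) is empty. I'll lower the tube here.

step_arm(
  series=[
    {"linear": [0.05, 0.05, -0.6], "twist": [0, 0, 0]},
    {"linear": [0.1, 0.08, -1.2], "twist": [0, 0, 0]},
    {"linear": [0.1, 0.08, -1.8], "twist": [0, 0, 0]},
    {"linear": [0.1, 0.08, -2.4], "twist": [0, 0, 0]},
    {"linear": [0.1, 0.08, -2.8], "twist": [0, 0, 0]},
    {"linear": [0.1, 0.08, -3.1], "twist": [0, 0, 0]},
    {"linear": [0.1, 0.08, -3.3], "twist": [0, 0, 0]},
    {"linear": [0.1, 0.08, -3.3], "twist": [0, 0, 0]},
  ],
)

```text
t: 8.75
ee_pos: [0.5246, 0.089, 0.1347]
orientation: [0.56, 0.431, 0.561, -0.431]
wrist_force: [0.1, -0.1, -2.7]
opening: 0.0341
```

step_arm(
  series=[
    {"linear": [0, 0, -0.3], "twist": [0, 0, 0]},
    {"linear": [0, 0, -0.6], "twist": [0, 0, 0]},
    {"linear": [0, 0, -0.8], "twist": [0, 0, 0]},
    {"linear": [0, 0, -0.95], "twist": [0, 0, 0]},
    {"linear": [0, 0, -0.95], "twist": [0, 0, 0]},
  ],
)

```text
t: 9.17
ee_pos: [0.5243, 0.089, 0.1248]
orientation: [0.56, 0.431, 0.561, -0.431]
wrist_force: [-0.3, 0.3, -3.1]
opening: 0.0339
```

step_arm(
  series=[
    {"linear": [0, 0, -0.1], "twist": [0, 0, 0]},
    {"linear": [0, 0, -0.2], "twist": [0, 0, 0]},
    {"linear": [0, 0, -0.3], "twist": [0, 0, 0]},
    {"linear": [0, 0, -0.35], "twist": [0, 0, 0]},
    {"linear": [0, 0, -0.35], "twist": [0, 0, 0]},
  ],
)

```text
t: 9.58
ee_pos: [0.5246, 0.089, 0.1223]
orientation: [0.56, 0.431, 0.561, -0.431]
wrist_force: [-2.9, 0.9, 4.6]
opening: 0.0342
```

The flange met the deck at TCP 0.122, as predicted. I'll open partway and rise.

step_arm(
  series=[
    {"linear": [0, 0, 0.05], "twist": [0, 0, 0]},
    {"linear": [0, 0, 0.05], "twist": [0, 0, 0]},
    {"linear": [0, 0, 0.05], "twist": [0, 0, 0]},
    {"linear": [0, 0, 0.05], "twist": [0, 0, 0]},
    {"linear": [0, 0, 0.05], "twist": [0, 0, 0]},
  ],
  jaw=-0.4,
)

```text
t: 10.0
ee_pos: [0.5246, 0.089, 0.1226]
orientation: [0.56, 0.431, 0.561, -0.431]
wrist_force: [1.0, -0.1, 0.2]
opening: 0.0599
```

step_arm(
  series=[
    {"linear": [0, 0, 1], "twist": [0, 0, 0]},
    {"linear": [0, 0, 3], "twist": [0, 0, 0]},
    {"linear": [0, 0, 6], "twist": [0, 0, 0]},
    {"linear": [0, 0, 10], "twist": [0, 0, 0]},
    {"linear": [-0.5, -4, 13], "twist": [0, 0, 0]},
    {"linear": [-1.5, -8, 14], "twist": [0, 0, 0]},
    {"linear": [-1.5, -8, 14], "twist": [0, 0, 0]},
  ],
)

```text
t: 10.58
ee_pos: [0.5107, 0.0054, 0.268]
orientation: [0.562, 0.433, 0.557, -0.431]
wrist_force: [0.2, 0.5, -0.6]
opening: 0.0597
```

```bash
python3 - <<'E'
from h import *
import json
s=robot.get_state();json.dump({k:np.array(v).tolist() for k,v in s.items()},open("s3.json","w"));print(np.round(s["ee_pos"],4),s["t"],s["wrist_force"],s["opening"])
cv2.imwrite("pics/w3.png",cv2.resize(robot.grab_frame("wrist"),(800,600),interpolation=cv2.INTER_CUBIC))
E
```

```text
[0.5107 0.0054 0.268 ] 10.5833 [ 0.16601888  0.49590216 -0.59027521] 0.05969278101665112
```

View pics/w3.png

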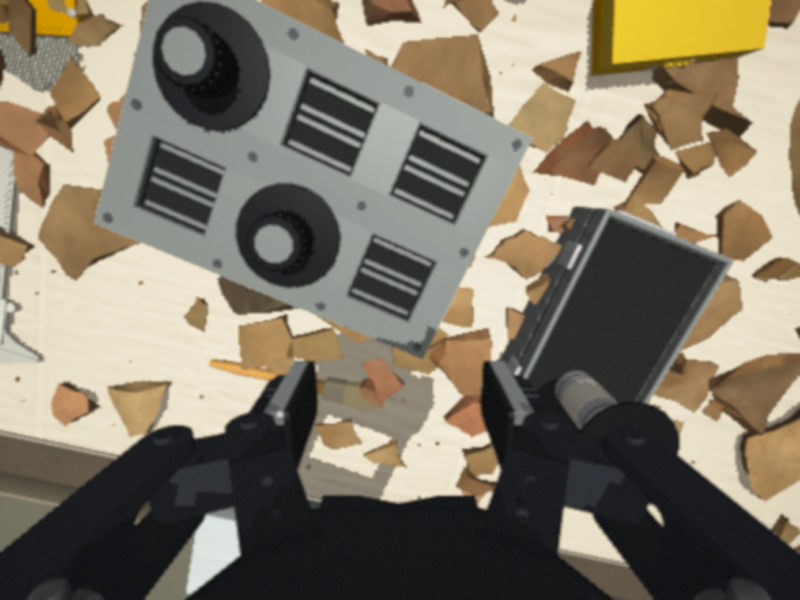

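The first tube sits with its flange flat on the deck like the stored one, at (288,235) against (211,65). Tube B still stands on the case at lower right. I'll fetch it now.

step_arm(
  series=[
    {"linear": [-1, -3, 0], "twist": [0, 0, 0]},
    {"linear": [-2.4, -6.8, 0], "twist": [0, 0, 0]},
    {"linear": [-3.8, -10.6, 0], "twist": [0, 0, 0]},
    {"linear": [-5.2, -14.4, 0], "twist": [0, 0, 0]},
    {"linear": [-6.6, -18.6, 0], "twist": [0, 0, 0]},
    {"linear": [-6.6, -18.6, 0], "twist": [0, 0, 0]},
    {"linear": [-6.6, -18.6, -2], "twist": [0, 0, 0]},
    {"linear": [-6.6, -18.6, -2], "twist": [0, 0, 0]},
  ],
  jaw=-1,
)

```text
t: 11.3
ee_pos: [0.4428, -0.1793, 0.2427]
orientation: [0.559, 0.433, 0.56, -0.432]
wrist_force: [-1.6, 0.8, -1.2]
opening: 0.085
```

step_arm(
  series=[
    {"linear": [0.17, -0.17, -1.5], "twist": [0, 0, 0]},
    {"linear": [0.17, -0.17, -4], "twist": [0, 0, 0]},
    {"linear": [0.17, -0.17, -6.5], "twist": [0, 0, 0]},
    {"linear": [0.17, -0.17, -7.7], "twist": [0, 0, 0]},
    {"linear": [0.17, -0.17, -8], "twist": [0, 0, 0]},
    {"linear": [0.17, -0.17, -8], "twist": [0, 0, 0]},
    {"linear": [0.17, -0.17, -8], "twist": [0, 0, 0]},
  ],
)

```text
t: 11.88
ee_pos: [0.4454, -0.1809, 0.164]
orientation: [0.559, 0.433, 0.559, -0.432]
wrist_force: [-0.4, 0.1, 0.9]
opening: 0.0854
```

step_arm(
  series=[
    {"linear": [0, 0, 0], "twist": [0, 0, 0]},
    {"linear": [0, 0, 0], "twist": [0, 0, 0]},
    {"linear": [0, 0, 0], "twist": [0, 0, 0]},
    {"linear": [0, 0, 0], "twist": [0, 0, 0]},
    {"linear": [0, 0, 0], "twist": [0, 0, 0]},
    {"linear": [0, 0, 0], "twist": [0, 0, 0]},
    {"linear": [0, 0, 0], "twist": [0, 0, 0]},
    {"linear": [0, 0, 0], "twist": [0, 0, 0]},
  ],
  jaw=1,
)

```text
t: 12.55
ee_pos: [0.4459, -0.1812, 0.1651]
orientation: [0.56, 0.434, 0.559, -0.432]
wrist_force: [0.6, 0.7, 5.1]
opening: 0.0339
```

step_arm(
  series=[
    {"linear": [0, 0, 2], "twist": [0, 0, 0]},
    {"linear": [0, 0, 5], "twist": [0, 0, 0]},
    {"linear": [0, 0, 8.5], "twist": [0, 0, 0]},
    {"linear": [1, 1.6, 12], "twist": [0, 0, 0]},
    {"linear": [3, 4.9, 12.5], "twist": [0, 0, 0]},
    {"linear": [5, 8.2, 12.5], "twist": [0, 0, 0]},
    {"linear": [7, 11.4, 12.5], "twist": [0, 0, 0]},
    {"linear": [9, 14.6, 12.5], "twist": [0, 0, 0]},
    {"linear": [11, 17.9, 12.5], "twist": [0, 0, 0]},
    {"linear": [13, 21.2, 12.5], "twist": [0, 0, 0]},
    {"linear": [15, 24.5, 12], "twist": [0, 0, 0]},
    {"linear": [15.8, 25.7, 11], "twist": [0, 0, 0]},
    {"linear": [15.8, 25.7, 9], "twist": [0, 0, 0]},
    {"linear": [15.8, 25.7, 7.5], "twist": [0, 0, 0]},
    {"linear": [15.8, 25.7, 7.5], "twist": [0, 0, 0]},
    {"linear": [15.8, 25.7, 7.5], "twist": [0, 0, 0]},
  ],
)

```text
t: 13.88
ee_pos: [0.6026, 0.0753, 0.2377]
orientation: [0.558, 0.433, 0.56, -0.433]
wrist_force: [-0.1, -0.9, -1.0]
opening: 0.0342
```

```bash
python3 - <<'E'
from h import *
import json
s=robot.get_state();json.dump({k:np.array(v).tolist() for k,v in s.items()},open("s4.json","w"));print(np.round(s["ee_pos"],4),s["t"],s["wrist_force"],s["opening"])
cv2.imwrite("pics/w4.png",cv2.resize(robot.grab_frame("wrist"),(800,600),interpolation=cv2.INTER_CUBIC))
E
```

```text
[0.6026 0.0753 0.2377] 13.8833 [-0.08382067 -0.85337321 -1.00712027] 0.034244980245874974
```

View pics/w4.png

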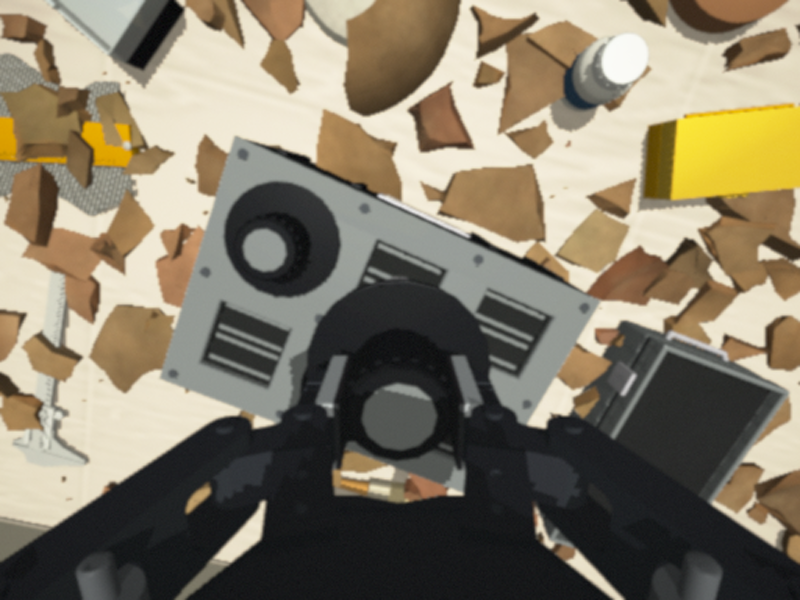

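Tube B is held the same way, cap at (398,418), over the mouth at (+40,0). I'll probe it.

step_arm(
  series=[
    {"linear": [0.1, 0.1, -1], "twist": [0, 0, 0]},
    {"linear": [0.1, 0.1, -2], "twist": [0, 0, 0]},
    {"linear": [0.1, 0.1, -3], "twist": [0, 0, 0]},
    {"linear": [0.1, 0.1, -4], "twist": [0, 0, 0]},
    {"linear": [0.1, 0.1, -5], "twist": [0, 0, 0]},
    {"linear": [0.1, 0.1, -5.6], "twist": [0, 0, 0]},
    {"linear": [0.1, 0.1, -5.7], "twist": [0, 0, 0]},
  ],
)

```text
t: 14.52
ee_pos: [0.6034, 0.0761, 0.1802]
orientation: [0.558, 0.433, 0.56, -0.433]
wrist_force: [0.4, 0.6, -1.6]
opening: 0.0339
```

step_arm(
  series=[
    {"linear": [0, 0, -0.25], "twist": [0, 0, 0]},
    {"linear": [0, 0, -0.5], "twist": [0, 0, 0]},
    {"linear": [0, 0, -0.7], "twist": [0, 0, 0]},
    {"linear": [0, 0, -0.75], "twist": [0, 0, 0]},
  ],
)

```text
t: 14.85
ee_pos: [0.6046, 0.0763, 0.1752]
orientation: [0.559, 0.433, 0.559, -0.432]
wrist_force: [-2.0, 0.4, 7.6]
opening: 0.0339
```

A pot at exactly lid depth again, so (−40,+80) must be the other empty cell. I'll move over the standing caps with clearance and probe there too.

step_arm(
  series=[
    {"linear": [-0.1, 0, 1], "twist": [0, 0, 0]},
    {"linear": [-0.12, 0, 4], "twist": [0, 0, 0]},
    {"linear": [-0.12, 0, 8], "twist": [0, 0, 0]},
    {"linear": [-0.12, 0, 10.5], "twist": [0, 0, 0]},
    {"linear": [-0.8, 1, 11], "twist": [0, 0, 0]},
    {"linear": [-2.5, 3.4, 11], "twist": [0, 0, 0]},
    {"linear": [-4.5, 6, 11], "twist": [0, 0, 0]},
    {"linear": [-6.2, 8.5, 11], "twist": [0, 0, 0]},
    {"linear": [-6.7, 9.2, 10], "twist": [0, 0, 0]},
    {"linear": [-6.7, 9.2, 8], "twist": [0, 0, 0]},
    {"linear": [-6.7, 9.2, 6.5], "twist": [0, 0, 0]},
    {"linear": [-6.7, 9.2, 6], "twist": [0, 0, 0]},
    {"linear": [-6.7, 9.2, 6], "twist": [0, 0, 0]},
  ],
)

```text
t: 15.93
ee_pos: [0.5359, 0.1681, 0.232]
orientation: [0.558, 0.432, 0.56, -0.434]
wrist_force: [-0.3, 0.1, -2.4]
opening: 0.0339
```

step_arm(
  series=[
    {"linear": [0.15, 0, -1], "twist": [0, 0, 0]},
    {"linear": [0.15, 0, -2], "twist": [0, 0, 0]},
    {"linear": [0.15, 0, -3], "twist": [0, 0, 0]},
    {"linear": [0.15, 0, -4], "twist": [0, 0, 0]},
    {"linear": [0.15, 0, -5], "twist": [0, 0, 0]},
    {"linear": [0.15, 0, -5.3], "twist": [0, 0, 0]},
    {"linear": [0.15, 0, -5.3], "twist": [0, 0, 0]},
  ],
)

```text
t: 16.52
ee_pos: [0.5363, 0.1679, 0.177]
orientation: [0.557, 0.431, 0.561, -0.435]
wrist_force: [0.2, 0.2, -2.7]
opening: 0.034
```

step_arm(
  series=[
    {"linear": [0, 0, -0.25], "twist": [0, 0, 0]},
    {"linear": [0, 0, -0.5], "twist": [0, 0, 0]},
    {"linear": [0, 0, -0.7], "twist": [0, 0, 0]},
    {"linear": [0, 0, -0.75], "twist": [0, 0, 0]},
  ],
)

```text
t: 16.85
ee_pos: [0.5362, 0.1679, 0.1693]
orientation: [0.557, 0.431, 0.561, -0.435]
wrist_force: [-0.2, 0.7, -0.7]
opening: 0.0339
```

Empty, so I'll lower it.

step_arm(
  series=[
    {"linear": [0.05, 0, -0.6], "twist": [0, -0.2, 0]},
    {"linear": [0.1, 0, -1.2], "twist": [0, -0.4, 0]},
    {"linear": [0.1, 0, -1.8], "twist": [0, -0.4, 0]},
    {"linear": [0.1, 0, -2.4], "twist": [0, -0.4, 0]},
    {"linear": [0.1, 0, -2.8], "twist": [0, -0.4, 0]},
    {"linear": [0.1, 0, -3.1], "twist": [0, -0.4, 0]},
    {"linear": [0.1, 0, -3.1], "twist": [0, -0.4, 0]},
  ],
)

```text
t: 17.43
ee_pos: [0.5366, 0.1678, 0.137]
orientation: [0.559, 0.432, 0.56, -0.434]
wrist_force: [-0.3, 0.4, -2.8]
opening: 0.0341
```

step_arm(
  series=[
    {"linear": [0, 0, -0.3], "twist": [0, 0, 0]},
    {"linear": [0, 0, -0.6], "twist": [0, 0, 0]},
    {"linear": [0, 0, -0.8], "twist": [0, 0, 0]},
    {"linear": [0, 0, -0.95], "twist": [0, 0, 0]},
    {"linear": [0, 0, -0.95], "twist": [0, 0, 0]},
  ],
)

```text
t: 17.85
ee_pos: [0.537, 0.1678, 0.1276]
orientation: [0.559, 0.432, 0.559, -0.433]
wrist_force: [2.6, 0.1, -2.4]
opening: 0.034
```

step_arm(
  series=[
    {"linear": [0, 0, -0.1], "twist": [0, 0, 0]},
    {"linear": [0, 0, -0.2], "twist": [0, 0, 0]},
    {"linear": [0, 0, -0.3], "twist": [0, 0, 0]},
    {"linear": [0, 0, -0.35], "twist": [0, 0, 0]},
    {"linear": [0, 0, -0.35], "twist": [0, 0, 0]},
  ],
)

```text
t: 18.27
ee_pos: [0.5372, 0.1679, 0.1252]
orientation: [0.559, 0.432, 0.559, -0.433]
wrist_force: [-3.2, -0.3, 4.7]
opening: 0.034
```

Seated at 0.125, as expected for this grip. Release, rise and look.

step_arm(
  series=[
    {"linear": [0, 0, 0.03], "twist": [0, 0, 0]},
    {"linear": [0, 0, 0.03], "twist": [0, 0, 0]},
    {"linear": [0, 0, 0.03], "twist": [0, 0, 0]},
    {"linear": [0, 0, 0.03], "twist": [0, 0, 0]},
    {"linear": [0, 0, 0.03], "twist": [0, 0, 0]},
  ],
  jaw=-0.4,
)

```text
t: 18.68
ee_pos: [0.537, 0.1678, 0.1252]
orientation: [0.559, 0.432, 0.559, -0.434]
wrist_force: [-0.7, -0.3, -0.7]
opening: 0.0596
```

step_arm(
  series=[
    {"linear": [0, 0, 1], "twist": [0, 0, 0]},
    {"linear": [0, 0, 3], "twist": [0, 0, 0]},
    {"linear": [0, 0, 6], "twist": [0, 0, 0]},
    {"linear": [0, 0, 10], "twist": [0, 0, 0]},
    {"linear": [-2, -3, 13], "twist": [0, 0, 0]},
    {"linear": [-4, -7, 16], "twist": [0, 0, 0]},
    {"linear": [-6, -11, 17], "twist": [0, 0, 0]},
    {"linear": [-6, -15, 17], "twist": [0, 0, 0]},
    {"linear": [-6, -19, 17], "twist": [0, 0, 0]},
    {"linear": [-6, -23, 17], "twist": [0, 0, 0]},
    {"linear": [-6, -27, 17], "twist": [0, 0, 0]},
    {"linear": [-6, -27, 17], "twist": [0, 0, 0]},
    {"linear": [-6, -27, 17], "twist": [0, 0, 0]},
  ],
)

```text
t: 19.77
ee_pos: [0.4767, -0.1049, 0.2959]
orientation: [0.558, 0.434, 0.558, -0.435]
wrist_force: [-0.8, 1.5, 0.6]
opening: 0.0598
```

```bash
python3 - <<'E'
from h import *
s=robot.get_state();print(np.round(s["ee_pos"],4),s["t"],s["wrist_force"])
I=robot.grab_frame("side")[165:285,165:345];J=robot.grab_frame("top")[80:260,100:370]
I=cv2.resize(I,(600,400),interpolation=cv2.INTER_CUBIC)
cv2.imwrite("pics/s5.png",I);cv2.imwrite("pics/t5.png",cv2.resize(J,(780,520),interpolation=cv2.INTER_CUBIC))
E
```

```text
[ 0.4767 -0.1049  0.2959] 19.7667 [-0.76362817  1.54742612  0.63725437]
```

View pics/s5.png

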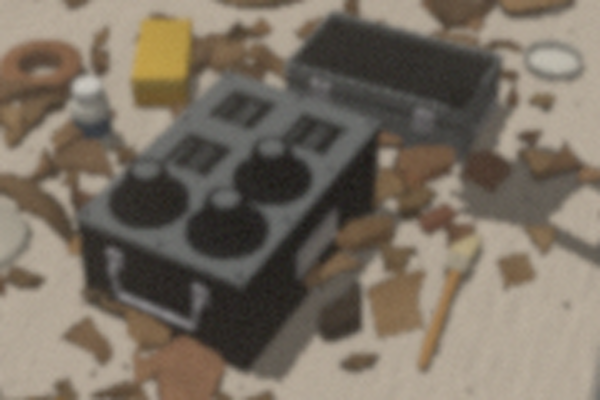

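View pics/t5.png

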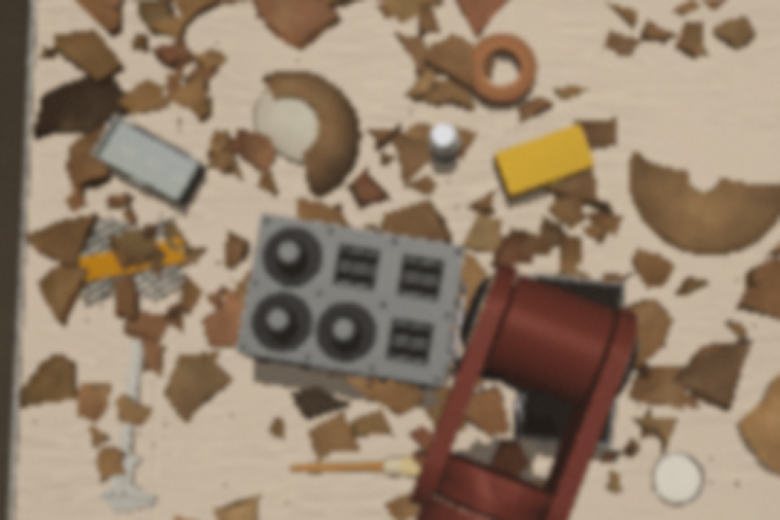

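The side crop shows three matching flanges flat on the deck at (148,198), (227,230) and (273,175). The case lid is empty, and the brush, dish, glue and yellow case are in their places. I'll hand it in.

```bash
python3 -c "
from rig import robot
print(robot.close_job())"
```

```text
the job is handed in; nothing more can be done
None
```

Both tubes are in the store, each in its own empty cell, and the job was handed in at about 20 s of the 61 s allowed.

- **Feeling for cells:** I felt through the shutters with the foot of the held tube. It stopped on a pot lid, 42 mm below the deck, in the cells at (+40,−80), (−40,−80) and (+40,0). The highest reading there was 23 N. The cells at (−40,0) and (−40,+80) were empty.
- **Placing:** I lowered one tube into (−40,0) and the other into (−40,+80). Each met the deck at the expected height, with about 5 N of contact, before I released it.
- **Last checks:** The side and top views show both flanges flat on the deck like the stored tube's. The case lid is empty, the things around the store appear unmoved, and the arm is clear of everything.
- **Disagreements:** The top and wrist cameras placed the store 2–3 mm apart. I used positions between the two, and both tubes went in with little side force. I did not measure the final tube poses any more finely than these views show.

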